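# Offer the bronze finial up to its plinth with the tongs

## Task

Lay out the stepped plinth on the banding wheel: the large wooden disc flat in the centre of the wheel's head, then the small disc centred on top of it, set down rather than dropped. The acorn-shaped bronze is still warm from waxing, so no finger may touch it: pick up the spring tongs, close them on it, lift it off the heat board and finish holding it still and upright in the tongs a couple of centimetres above the middle of the small disc, touching nothing, with the plinth still centred and everything else left where it was. Do not put it down or let go: the job ends while you are holding it there.

Things in the scene. Friction and masses are not known exactly. Their poses are not given: they have to be found in the camera images.
- wheel: Banding wheel (sculptor's turntable): dark iron foot and stem under a flat round grey head, 160 mm across, 14 mm thick, its top 66 mm above the bench. Foot fixed to the bench; the head turns easily about its upright axis. Origin on that axis at the bench. It stands left or right on the bench, the heat board on the other side.
- wheel_top (a point): Centre of the top face of the wheel's head, 66 mm above the bench.
- disc_large: Large plinth disc, dark wood, 64 mm diameter, 20 mm thick, 55 g, loose, lying flat on the bench. Origin: centre of the underside, z along its axis.
- disc_small: Small plinth disc, dark wood, 46 mm diameter, 16 mm thick, 25 g, loose, lying flat on the bench. Origin: centre of the underside, z along its axis.
- board: Fixed terracotta-coloured heat board, 110 mm (its x) by 240 mm (its y), 20 mm thick. Origin: centre of the underside. Three small bronzes stand on it in a row along its y, about 75 mm apart in any order: the acorn, the cone and the block.
- acorn: Acorn finial of waxed bronze, standing on the board: round, 47 mm tall, about 110 g; a 26 mm round foot, a 16 mm neck 9 mm up, then a body with an upright cylindrical band of 30 mm diameter from 19 to 31 mm above its underside, and a domed tip. Origin: centre of the underside, z upwards along its axis. It is to be gripped round the band, by the tongs only.
- tongs: Steel spring tongs lying flat on the bench, about 105 g, 203 mm long, 28 mm high: a 21 mm round upright pivot block and two arms hinged to it that a spring spreads in the level plane, with black grip sleeves and cupped jaws. Origin: on the pivot at the underside; x points from pivot to jaws, z up.
- tongs_grip (a point): Midway between the two black sleeves (28 mm high, 58 to 122 mm ahead of the pivot), 90 mm ahead of the pivot, 14 mm above the underside. Grip here across the sleeves, along the tongs' y: at rest 59 mm wide here, 61 mm at the sleeves' front ends; parallel at 50 mm; 42 mm when closed on the acorn. The spring pushes outwards with 8 N at rest, 12 N at 42 mm. Axes as the tongs.
- tongs_jaws (a point): Centre of the cup between the jaws, 190 mm ahead of the pivot, 14 mm above the underside (jaws 20 mm high, 4 to 24 mm up). Jaws at rest 64 mm apart at their middles, 54 mm at their lips; carried half squeezed, 50 mm over the sleeves, 46 mm apart; at 42 mm they close on the 30 mm acorn. Axes as the tongs; the tongs move with the hand that grips the sleeves.
- tong_left: Left arm (+y side) of the tongs with its sleeve and jaw. Origin at its hinge, 6 mm to the +y side of the pivot, at the underside; it turns up to 0.19 rad inwards from rest, 0.09 rad to close on the acorn.
- tong_right: Right arm (-y side) of the tongs, the mirror image; origin 6 mm to the -y side of the pivot.
- cone: Bystander on the board: stepped bronze cone, 46 mm tall, 34 mm across its foot. Origin: centre of the underside.
- block: Bystander on the board: square bronze block 28 x 28 x 26 mm with a smaller square on top, 38 mm tall. Origin: centre of the underside.
- wax_tin: Bystander: flat round aluminium tin, 70 mm across, 30 mm high, beyond the tongs. Origin: centre of the underside.
- cork_block: Bystander: cork sanding block, 70 x 45 x 30 mm, on the bench at the right. Origin: centre of the underside.
- jar: Bystander: lidded jar, 52 mm across, 75 mm high, on the bench at the left. Origin: centre of the underside.
- brush: Bystander: flat brush with wooden handle, 200 mm long, lying crosswise at the far left. Origin: underside near its middle.
- rasp: Bystander: rasp with wooden handle, 210 mm long, lying crosswise at the far right. Origin: underside near its middle.
There are look-alikes about, which are no part of the job. What is shaped like the disc_large but green or pink is not meant.

How it is judged (in metres and radians):
On the way, in this order (a step that is already met when the one before it is completed fails the run):
1. the large disc lies flat and centred on the wheel's head, let go (horizontal distance between disc_large and wheel_top below 0.008 m and z of disc_large in the frame of wheel_top between -0.003 and 0.003 m and angle between disc_large's own z axis and vertical below 0.08 rad and contact force between the fingers and disc_large below 0.05 N and linear speed of disc_large below 0.02 m/s), for 0.2 s.
2. the small disc lies flat and centred on the large disc, let go (all of step 1 and horizontal distance between disc_small and disc_large below 0.006 m and z of disc_small in the frame of disc_large between 0.017 and 0.023 m and angle between disc_small's own z axis and vertical below 0.08 rad and contact force between the fingers and disc_small below 0.05 N and linear speed of disc_small below 0.02 m/s), for 0.2 s.
3. the acorn is held between the jaws of the gripped tongs, lifted off the board (contact force between acorn and tong_left above 0.5 N and contact force between acorn and tong_right above 0.5 N and contact force between the fingers and tong_left above 1 N and contact force between the fingers and tong_right above 1 N and z of acorn in the frame of board above 0.035 m), for 0.2 s.
At the end, for the whole second after the job is handed in: Large disc flat on the head within 8 mm of centre, small disc flat on it within 6 mm; acorn held in the jaws, tongs in the fingers, its foot 5 to 50 mm above the small disc, within 15 mm of its axis, upright within 20 deg, still; acorn, tongs and hand not touching discs or wheel (horizontal distance between disc_large and wheel_top below 0.008 m and z of disc_large in the frame of wheel_top between -0.003 and 0.003 m and angle between each of disc_large, disc_small's own z axis and vertical below 0.08 rad and horizontal distance between disc_small and disc_large below 0.006 m and z of disc_small in the frame of disc_large between 0.017 and 0.023 m and contact force between acorn and tong_left above 0.5 N and contact force between acorn and tong_right above 0.5 N and contact force between the fingers and tong_left above 1 N and contact force between the fingers and tong_right above 1 N and horizontal distance between acorn and disc_small below 0.015 m and z of acorn in the frame of disc_small between 0.021 and 0.066 m and angle between acorn's own z axis and vertical below 0.35 rad and linear speed of acorn below 0.03 m/s and contact force between each of acorn, tongs and disc_small below 0.02 N and contact force between tongs and disc_large below 0.02 N and contact force between tongs and wheel below 0.02 N and contact force between the fingers and disc_small below 0.05 N and contact force between the fingers and disc_large below 0.05 N and contact force between each of the arm, the fingers and wheel below 0.05 N); the arm keeps its last pose, push and grip.
It fails at once if a finger or the hand touches the warm acorn (contact force between any of the fingers, the arm and acorn above 0.3 N).
It fails at once if the acorn is knocked over or dropped (angle between acorn's own z axis and vertical above 0.7 rad or height (world z) of acorn below 0.012 m).
It fails at once if a disc is dropped (let go and falling faster than 0.6 m/s, a fall of about 2 cm) ((linear speed of disc_large above 0.6 m/s and contact force between the fingers and disc_large below 0.02 N) or (linear speed of disc_small above 0.6 m/s and contact force between the fingers and disc_small below 0.02 N)).
It fails at once if a bystander is pushed more than 20 mm or knocked over (distance of any of cone, block, wax_tin, cork_block, jar, brush, rasp from where it was at the start of the episode above 0.02 m or angle between any of cone, block, wax_tin, cork_block, jar's own z axis and vertical above 0.5 rad).
It also fails if it takes over 64 s, if anything falls off the work surface, if the arm or the gripper's body presses on something with over 40 N, if the wrist force passes 120 N, or if a joint passes its speed limit or range.

## Robot

A 6-joint arm with a two-finger parallel gripper is mounted at the origin on the work surface. World frame = base frame: x ahead of the robot, y to its left, z up, the work surface at z = 0. Lengths are in mm, angles in rad, forces in N, time in s.
With the tool pointing down it reaches from about 350 to 950 mm from the base axis. Payload 17.4 kg.
Tool frame: the origin (TCP) lies between the finger pads; the fingertips stand tip_reach ahead of it and the grasp point (between the pads) lies 11 mm behind it (tip_reach is the distance from the TCP to the fingertips, in mm); z points along the fingers, y is the direction in which the jaws open and shut (so a half turn about z gives the same grasp; the last joint's range is limited). The gripper opens to 93 mm and grips with 3 to 60 N. Pads are 15 mm wide; open, the fingers measure 128 mm over their backs; the gripper's body (75 mm by 188 mm) begins 65 mm behind the grasp point.
Start: joints at [-1.222, 0.116, 1.442, -0, 1.584, -0.038], TCP at [254.619, -625.141, 226.646] pointing down, gripper open.
Joint ranges: [-2.83, 2.83], [-0.83, 2.19], [0.07, 2.5], [-1.14, 4.28], [0.01, 3], [-2.97, 2.97]. Speed limits (rad/s): [1.89, 1.89, 2.22, 3.14, 3.14, 3.14].

## Interface

Orientations are given as a rotation vector (axis times angle).
In Python, from station import state, capture, camera_info, sign_off, tip_reach gives the robot as it stands. The module is installed in compiled form; this text tells all that it offers.
- The arm moves only by the tool step_arm, never from a script. Its argument "moves" is text: rows parted by semicolons, each of 5 numbers parted by spaces: the shift along the tool's x, y, z in cm, then the turn about the tool's z in rad, then the closure in counts, from 0 (fully open) to 255 (shut). In form: x y z yaw grip; .... A call has 1 to 20 rows; each row is the pose to reach, as a shift and turn from the pose commanded when the call began, along the tool's axes at that moment; what a row does not reach only later rows make up. A row lasts 1/8 s, in which the tool goes at most 62.5 mm and 10.7 degrees, less where a joint would pass 70% of its speed; a pose out of reach is approached as far as the arm can. A call with a gripper value outside its range is refused whole. The fingers move at their own pace and stop on an object; "newtons" is the grip in N (left out, the last holds). Time passes only in rows, so rows that repeat a pose let the fingers close. It gives the time, the measured TCP pose, the force and the opening at its end, in the units of the state.
- state(): the state, without advancing time (a new reading comes with each control period).
- capture(name): name is "scene" or "side" or "wrist"; returns (picture, depth): 400x640x3 uint8, red, green, blue; 400x640 float32, mm along the optical axis (not along the pixel's ray), 0 where there is no reading.
- camera_info(name): a dict with "mtx" (3x3 intrinsics, pixels), "R" (3x3) and "t" (3): a world point X has camera coordinates R X + t. Camera axes: x right, y down, z forward; pixel columns grow to the right and rows downward; lengths in mm; the calibration is good to about 2 mm. A picture is of the moment at which its call begins: read the wrist's pose just before it. camera_info takes no time and is no camera call; for the wrist camera it gives the pose at the moment of the call.
- sign_off(): hands the job in, once; it reports no verdict.
The state is a dict: "t": time; "q": joint angles; "joint_vel": joint speeds; "effort": joint torques, N m; "tcp_pos": TCP position; "orientation": TCP orientation; "ft_force": force on the tool from outside, world axes, zero at the start; "torque": the same for the moment, N m; "grip_width": finger opening in mm.
Only numpy, scipy, OpenCV 4.12 (cv2) and the standard library are available. Lean on these libraries where they do the work, as an engineer would, in place of code of your own. Each camera call takes 0.05 s, during which the arm holds its last target.

## Working session

There is one attempt and no reset: what is moved stays moved. The work goes in short steps, Python scripts to look and compute and a tool call to move; the robot and the scene stay as the last step left them, time stands still between calls to the robot, and variables do not carry over. Pictures are saved under pics/ and viewed, and the job is handed in when it is done.

Besides the shell and the picture viewer there is one more tool, called after "Emit:" by a JSON object that holds its "method" and its "body", one argument or row to a line. step_arm: Moves the arm, as the interface text tells. Its arguments: {"type":"object","properties":{"moves":{"type":"string"},"newtons":{"type":"number"}},"required":["moves"]}

```bash
mkdir -p pics; ls; python3 - <<'E'
from station import state, capture, camera_info, tip_reach
import cv2, numpy as np
print(tip_reach if not callable(tip_reach) else tip_reach())
for n in ("scene","side","wrist"):
    ci=camera_info(n); print(n,ci["mtx"].round(1).tolist(),ci["R"].round(3).tolist(),ci["t"].round(1).tolist())
    p,d=capture(n); cv2.imwrite(f"pics/{n}0.png",p[:,:,::-1]); np.savez(f"pics/{n}0.npz",d=d,**ci)
s=state(); print(s)
E
```

```text
pics
8.0
scene [[398.3, 0.0, 315.7], [0.0, 398.3, 192.4], [0.0, 0.0, 1.0]] [[-0.778, 0.628, -0.003], [0.459, 0.565, -0.686], [-0.429, -0.535, -0.728]] [397.4, -194.8, 1271.6]
side [[458.8, 0.0, 314.1], [0.0, 458.8, 198.0], [0.0, 0.0, 1.0]] [[-0.951, -0.308, 0.014], [-0.2, 0.582, -0.788], [0.235, -0.753, -0.615]] [528.3, 152.5, 939.6]
wrist [[289.3, 0.0, 315.7], [0.0, 289.3, 202.5], [0.0, 0.0, 1.0]] [[0.376, -0.926, -0.0], [-0.894, -0.363, 0.264], [-0.244, -0.099, -0.965]] [-674.1, -28.5, 390.6]
{'t': 0.15, 'q': array([-1.22179766e+00,  1.16365054e-01,  1.44209350e+00,  1.97399477e-06,
        1.58396846e+00, -3.78311990e-02]), 'joint_vel': array([ 0.00086362, -0.00127366, -0.00221363, -0.00363644,  0.00130238,
       -0.00120861]), 'effort': array([ 1.95838365e-03, -7.21765924e+01, -6.22946477e+01,  7.81664718e-02,
        2.26103130e-02, -9.01735621e-05]), 'tcp_pos': array([ 254.57357154, -625.0089059 ,  226.09337648]), 'orientation': array([-3.08220395e+00, -6.03691039e-01,  1.99971155e-04]), 'ft_force': array([-0.42927316, -0.04881386, -0.03832529]), 'torque': array([-0.0116339 ,  0.00288878,  0.00823601]), 'grip_width': 93.24945228194254}
```

View pics/scene0.png

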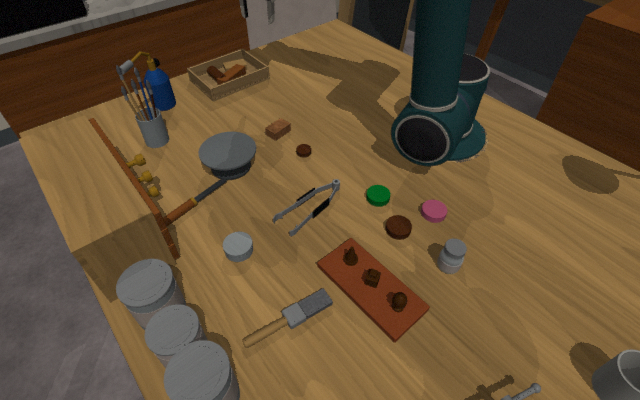

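View pics/side0.png

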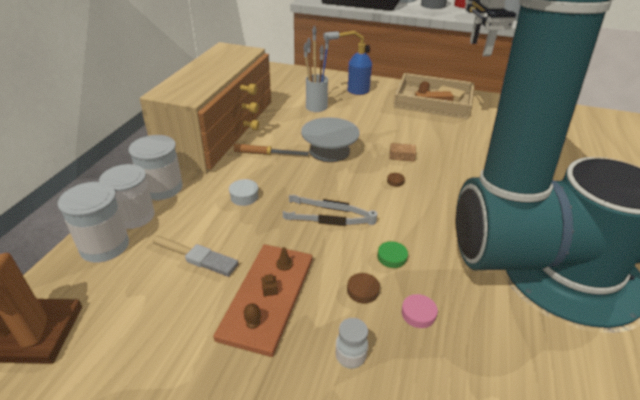

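View pics/wrist0.png

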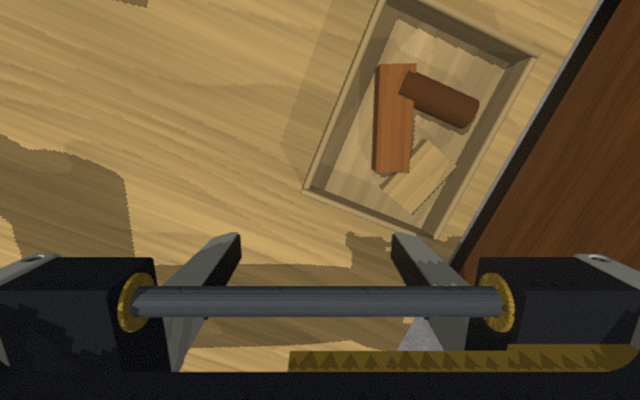

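Scene view: the wheel head is at (228,152), the small disc at (304,150) and the large brown disc at (399,227), with green and pink look-alikes nearby. The tongs' pivot is at (335,186) and the jaws at about (285,225). On the board, the cone is at (350,255), the block at (372,277) and the acorn at (400,300).

```bash
cat > h.py <<'E'
import numpy as np, cv2
from station import state, capture, camera_info, tip_reach
def cloud(d,ci):
    v,u=np.mgrid[0:400,0:640]; K=ci["mtx"]
    c=np.stack([(u-K[0,2])/K[0,0]*d,(v-K[1,2])/K[1,1]*d,d],-1)
    w=(c-ci["t"])@ci["R"]; w[d<=0]=np.nan
    return w
def plane(uv,z,ci):
    K=ci["mtx"];r=np.array([(uv[0]-K[0,2])/K[0,0],(uv[1]-K[1,2])/K[1,1],1])
    r=ci["R"].T@r;o=-ci["R"].T@ci["t"];return o+r*(z-o[2])/r[2]
def proj(X,ci):
    c=ci["R"]@np.asarray(X,float)+ci["t"];p=ci["mtx"]@c;return p[:2]/p[2]
def crop(p,u,v,w,h,k,name):
    c=p[max(v-h,0):v+h,max(u-w,0):u+w];cv2.imwrite("pics/"+name,cv2.resize(c[:,:,::-1],None,fx=k,fy=k,interpolation=cv2.INTER_CUBIC))
E
python3 - <<'E'
from h import *
for n in("scene","side"):
    z=np.load(f"pics/{n}0.npz");ci={k:z[k] for k in("mtx","R","t")};w=cloud(z["d"],ci)
    bench=w[200:350,200:420,2]; print(n,"median z",np.nanmedian(bench))
    pts={"scene":dict(wheel=(228,148),small=(304,149),large=(399,225),tin=(238,243),acorn=(400,294),cone=(350,250),block=(372,273),jar=(455,247),pivot=(335,185),board=(372,300),cork=(278,127)),
     "side":dict(wheel=(330,130),small=(396,178),large=(363,286),tin=(244,188),acorn=(253,308),cone=(284,248),block=(269,280),jar=(352,327),pivot=(374,215),board=(250,340),cork=(403,150))}[n]
    for k,(u,v) in pts.items(): print(k,w[v,u].round(1))
    # image-wide regional extents by height
    def ext(c,r,lo,hi,lab):
        m=(np.hypot(w[...,0]-c[0],w[...,1]-c[1])<r)&(w[...,2]>lo)&(w[...,2]<hi)
        q=w[m]; print(lab,len(q),"mid",((q.min(0)+q.max(0))/2).round(1) if len(q) else 0,"ext",np.ptp(q,axis=0).round(1) if len(q) else 0, "mean",q.mean(0).round(1))
    for lab,r,lo,hi in(("wheel",110,58,75),("small",40,11,25),("large",50,14,28),("tin",50,24,38),("acorn",32,36,60),("cork",60,24,38),("jar",40,60,90)):
        ext(w[pts[lab][1],pts[lab][0]],r,lo,hi,lab)
s=cv2.imread("pics/scene0.png")[:,:,::-1]; crop(s,310,210,60,45,6,"c1.png")
s=cv2.imread("pics/side0.png")[:,:,::-1]; crop(s,330,210,65,40,6,"c2.png")
E
```

```text
scene median z -0.2770321756873164
wheel [ 598.7 -282.7   65. ]
small [ 399.4 -193.6   13.1]
large [397.2 188.1  18.7]
tin [738.4  -9.6  27.7]
acorn [559.2 332.5  63.6]
cone [563.3 187.   59.9]
block [566.2 259.6  58.6]
jar [385.9 332.7  73.4]
pivot [430.8 -15.5  20.4]
board [591.8 291.6  17.7]
cork [ 409.2 -312.7   29.1]
wheel 1741 mid [ 604.1 -280.1   64.1] ext [159.4 160.3  11. ] mean [ 606.1 -276.3   65. ]
small 131 mid [ 403.  -197.1   15. ] ext [44.9 48.   7.8] mean [ 402.5 -194.2   15. ]
large 429 mid [397.9 187.3  18.6] ext [63.7 63.5  8.1] mean [398.9 187.5  18.9]
tin 579 mid [741.4 -10.3  28.7] ext [68.3 69.3  9.2] mean [741.7  -9.   28.9]
acorn 130 mid [563.  336.3  48.8] ext [26.6 29.1 22.2] mean [568.7 339.6  51.5]
cork 217 mid [ 407.3 -320.1   28.6] ext [74.4 53.   8.8] mean [ 407.8 -319.5   28.9]
jar 364 mid [384.3 333.   68.7] ext [48.1 46.  17.5] mean [388.6 334.2  72.3]
side median z 1.110488993950734
wheel [ 603.3 -287.1   64.9]
small [ 398.4 -190.9   16. ]
large [396.2 188.2  17.9]
tin [nan nan nan]
acorn [555.5 337.8  66.6]
cone [557.6 185.7  66.3]
block [557.5 263.4  57. ]
jar [386.1 329.4  76.8]
pivot [418.6 -12.4  29.8]
board [550.9 368.4  20.1]
cork [ 401.4 -307.8   29.8]
wheel 1444 mid [ 601.7 -283.6   64.4] ext [159.7 162.3  12.2] mean [ 599.4 -276.5   65.9]
small 165 mid [ 398.9 -197.5   15.3] ext [43.9 49.4  8.6] mean [ 398.8 -195.    15.9]
large 711 mid [396.2 184.9  18.9] ext [62.3 64.6  9.6] mean [395.6 187.1  19.9]
tin 0 mid 0 ext 0 mean [nan nan nan]
acorn 180 mid [559.2 335.6  48.7] ext [27.8 27.5 22.4] mean [556.  341.7  50.9]
cork 262 mid [ 403.3 -322.4   28.7] ext [73.7 55.6  9.3] mean [ 403.2 -319.7   29.4]
jar 692 mid [383.4 330.4  69.8] ext [45.7 48.1 19.6] mean [382.9 334.7  73.5]<stdin>:11: RuntimeWarning: Mean of empty slice.
  ret = um.true_divide(
```

View pics/c1.png

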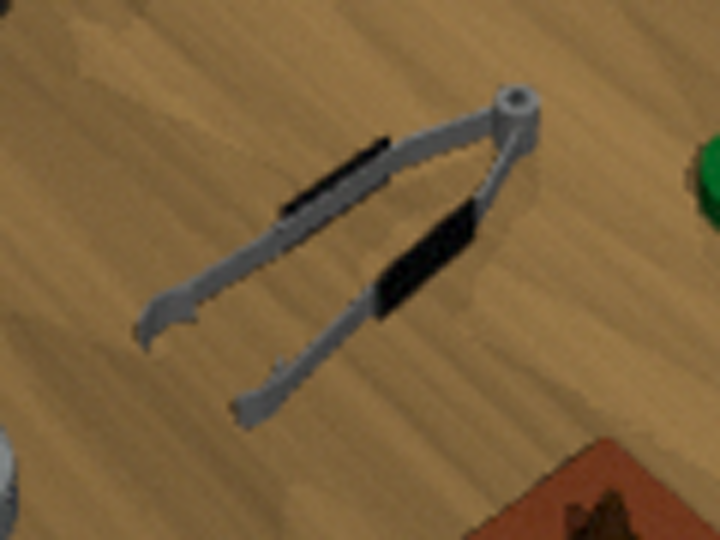

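View pics/c2.png

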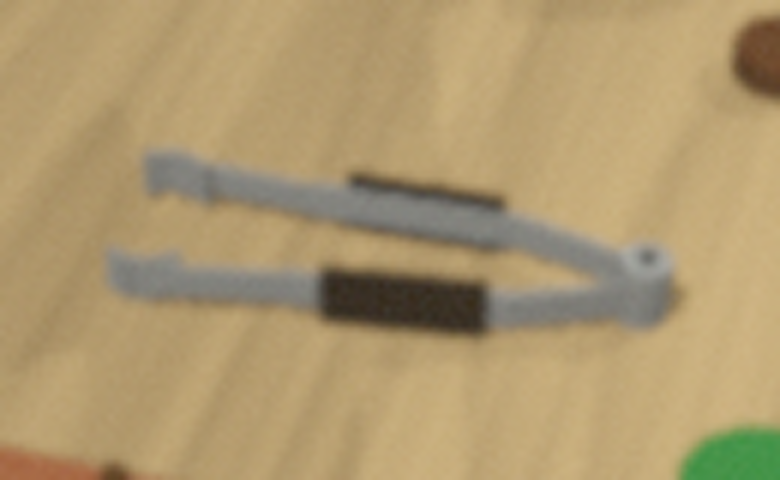

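```bash
cat >> h.py <<'E'
from scipy.spatial.transform import Rotation as Rn
def goto(x,y,z,yaw,s=None):
    "numbers for the move call, from measured pose; yaw = world angle of tool x"
    s=s or state();R=Rn.from_rotvec(s["orientation"]).as_matrix()
    d=R.T@(np.array([x,y,z])-s["tcp_pos"])/10
    y0=np.arctan2(R[1,0],R[0,0]);dy=-((yaw-y0+np.pi)%(2*np.pi)-np.pi)
    print("shift cm",d.round(2),"yaw",round(dy,3),"| now",s["tcp_pos"].round(1),"yaw0",round(y0,3),"tilt",(R[:,2]).round(3),"t",s["t"])
E
python3 - <<'E'
from h import *
z=np.load("pics/scene0.npz");ci={k:z[k] for k in("mtx","R","t")}
zs=np.load("pics/side0.npz");cs={k:zs[k] for k in("mtx","R","t")}
print("green",plane((378,194),20,ci),"pink",plane((434,209),20,ci))
print("green",plane((393,253),20,cs),"pink",plane((420,309),20,cs))
f=lambda u,v:(250+u/6,165+v/6); g=lambda u,v:(265+u/6,170+v/6)
for n,a,b in(("pivot top",(517,97),(648,255)),("left jaw tip top",(0,0),(0,0)),):
    print(n,plane(f(*a),28,ci),plane(g(*b),28,cs))
print("far jaw(right,-y) tip",plane(f(150,318),24,ci),plane(g(150,155),24,cs))
print("near jaw(left,+y) tip",plane(f(240,402),24,ci),plane(g(112,252),24,cs))
# board corners side/scene
for c in((349,241),(427,305),(400,334),(318,266)):print("board",plane(c,20,ci))
goto(480,-60,200,0.3)
E
```

```text
green [363.72478865  81.36873801  20.        ] pink [289.74615022 209.13262498  20.        ]
green [357.33168471  83.111452    20.        ] pink [284.87579409 210.27484233  20.        ]
pivot top [423.87348107 -19.09539864  28.        ] [422.92153532 -22.48783244  28.        ]
left jaw tip top [ 570.51923747 -221.0514913    28.        ] [719.11326643 -99.54306271  28.        ]
far jaw(right,-y) tip [625.20965371 -20.15282383  24.        ] [623.71822832 -24.29122885  24.        ]
near jaw(left,+y) tip [622.17251986  38.94213494  24.        ] [616.4972084   36.65833982  24.        ]
board [526.93588852 146.96662602  20.        ]
board [511.06650818 373.38208183  20.        ]
board [601.73225855 380.79305532  20.        ]
board [628.67605431 154.54999273  20.        ]
shift cm [ 42.19 -43.82   2.65] yaw 0.087 | now [ 254.6 -625.   226.1] yaw0 0.387 tilt [-0.     0.001 -1.   ] t 0.15
```

```bash
python3 - <<'E'
from h import *
goto(480,-100,200,0.387);goto(396.5,187,130,0.387)
E
```

```text
shift cm [ 40.68 -40.12   2.64] yaw -0.0 | now [ 254.6 -625.   226.1] yaw0 0.387 tilt [-0.     0.001 -1.   ] t 0.15
shift cm [ 43.78 -69.84   9.67] yaw -0.0 | now [ 254.6 -625.   226.1] yaw0 0.387 tilt [-0.     0.001 -1.   ] t 0.15
```

Emit:
{"method": "step_arm", "body": {
  "moves": "40.7 -40.1 2.6 0 0;40.7 -40.1 2.6 0 0;40.7 -40.1 2.6 0 0;40.7 -40.1 2.6 0 0;40.7 -40.1 2.6 0 0;40.7 -40.1 2.6 0 0;40.7 -40.1 2.6 0 0;40.7 -40.1 2.6 0 0;40.7 -40.1 2.6 0 0;40.7 -40.1 2.6 0 0;43.8 -69.8 9.7 0 0;43.8 -69.8 9.7 0 0;43.8 -69.8 9.7 0 0;43.8 -69.8 9.7 0 0;43.8 -69.8 9.7 0 0;43.8 -69.8 9.7 0 0;43.8 -69.8 9.7 0 0;43.8 -69.8 9.7 0 0",
  "newtons": 20
}}

```text
t: 2.4
tcp_pos: [397.6, 185.4, 130.0]
orientation: [3.083, 0.601, 0.001]
ft_force: [1.1, 1.1, -0.6]
grip_width: 93.1
```

```bash
cat >> h.py <<'E'
def wl(name):
    ci=camera_info("wrist");p,d=capture("wrist");cv2.imwrite(f"pics/{name}.png",p[:,:,::-1]);np.savez(f"pics/{name}.npz",d=d,**ci)
    return p,d,ci
def ext(w,c,r,lo,hi):
    m=(np.hypot(w[...,0]-c[0],w[...,1]-c[1])<r)&(w[...,2]>lo)&(w[...,2]<hi);q=w[m]
    print(len(q),"mid",((q.min(0)+q.max(0))/2).round(1),"ext",np.ptp(q,axis=0).round(1),"mean",q.mean(0).round(1))
E
python3 - <<'E'
from h import *
p,d,ci=wl("w1");w=cloud(d,ci);goto(396.5,187,10,0.387)
ext(w,(396,187),45,16,26);print("tcp px",proj((396.5,187,20),ci))
E
```

```text
shift cm [-0.05 -0.19 12.  ] yaw -0.002 | now [397.6 185.4 130. ] yaw0 0.385 tilt [ 0.  0. -1.] t 2.45
3282 mid [397.6 186.9  19.3] ext [63.2 63.1  6.4] mean [398.5 187.2  20. ]
tcp px [314.27097434 204.46295731]
```

View pics/w1.png

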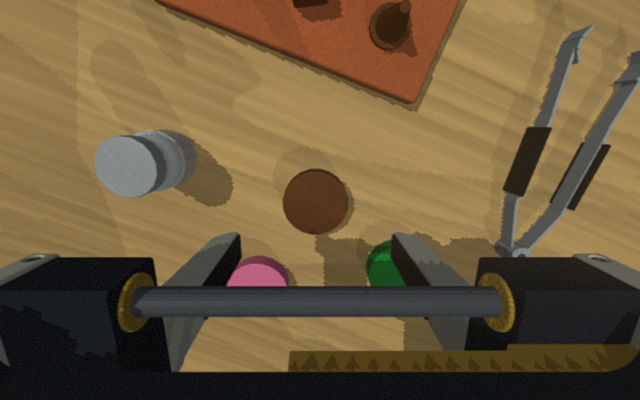

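The large disc is at (315,201) px, which gives (398,187) with its top at 20 mm and 63 mm across. That matches the given sizes.

Emit:
{"method": "step_arm", "body": {
  "moves": "0.12 -0.12 6 0 0;0.12 -0.12 11 0 0;0.12 -0.12 11.9 0 0;0.12 -0.12 11.9 0 0;0.12 -0.12 11.9 0 255;0.12 -0.12 11.9 0 255;0.12 -0.12 11.9 0 255;0.12 -0.12 11.9 0 255;0.12 -0.12 11.9 0 255;0.12 -0.12 11.9 0 255",
  "newtons": 20
}}

```text
t: 3.7
tcp_pos: [397.9, 188.2, 11.2]
orientation: [-3.083, -0.604, -0.001]
ft_force: [-1.3, -1.1, 6.2]
grip_width: 63.5
```

```bash
python3 - <<'E'
from h import *
goto(480,0,130,0.387);goto(602.5,-282,130,0.387);print(state()["ft_force"],state()["grip_width"])
E
```

```text
shift cm [  0.51  20.53 -11.88] yaw -0.0 | now [397.9 188.2  11.2] yaw0 0.387 tilt [ 0.001  0.    -1.   ] t 3.7
shift cm [  1.21  51.27 -11.88] yaw -0.0 | now [397.9 188.2  11.2] yaw0 0.387 tilt [ 0.001  0.    -1.   ] t 3.7
[-1.2639364  -1.080505    6.15598086] 63.51746440866542
```

Emit:
{"method": "step_arm", "body": {
  "moves": "0 0 -5 0 255;0 0 -10 0 255;0.5 20.5 -13 0 255;0.5 20.5 -13 0 255;0.5 20.5 -13 0 255;0.5 20.5 -13 0 255;1.2 51.3 -13 0 255;1.2 51.3 -13 0 255;1.2 51.3 -13 0 255;1.2 51.3 -13 0 255;1.2 51.3 -13 0 255;1.2 51.3 -13 0 255;1.2 51.3 -13 0 255"
}}

```text
t: 5.32
tcp_pos: [602.1, -281.6, 140.0]
orientation: [-3.082, -0.604, 0.001]
ft_force: [-0.4, 0.0, -0.2]
grip_width: 63.4
```

```bash
cat >> h.py <<'E'
def circ(w,c,r,lo,hi,mask=None):
    "algebraic fit of the outline of points in a height band"
    m=(np.hypot(w[...,0]-c[0],w[...,1]-c[1])<r)&(w[...,2]>lo)&(w[...,2]<hi)
    q=w[m][:,:2].astype(np.float32);h=cv2.convexHull(q)[:,0,:];(cc,rr)=cv2.minEnclosingCircle(q)
    A=np.c_[2*h,np.ones(len(h))];s=np.linalg.lstsq(A,(h**2).sum(1),rcond=None)[0]
    print("n",len(q),"fit",s[:2].round(1),"r",np.sqrt(s[2]+s[:2]@s[:2]).round(1),"minenc",np.round(cc,1),round(rr,1))
E
python3 - <<'E'
from h import *
p,d,ci=wl("w2");w=cloud(d,ci);goto(602.5,-282,80,0.387)
circ(w,(602,-282),100,60,72)
s=state()["tcp_pos"];circ(w,s,45,s[2],s[2]+14)
for n in("scene","side"):
    z=np.load(f"pics/{n}0.npz");c={k:z[k] for k in("mtx","R","t")};circ(cloud(z["d"],c),(602,-282),100,62,72);circ(cloud(z["d"],c),(400,-195),40,13,20)
E
```

```text
shift cm [0.01 0.09 6.05] yaw 0.001 | now [ 602.1 -281.2  140.5] yaw0 0.388 tilt [-0.     0.001 -1.   ] t 5.375
n 16620 fit [ 603.5 -280.8] r 79.6 minenc [ 603.4 -280.8] 80.0
n 8209 fit [ 603.8 -282.2] r 34.1 minenc [ 612.1 -277.2] 43.7
n 1676 fit [ 603.8 -280.5] r 79.9 minenc [ 603.  -280.5] 81.2
n 111 fit [ 402.1 -194.8] r 22.4 minenc [ 402.7 -196.5] 24.1
n 1392 fit [ 601.6 -283.7] r 80.8 minenc [ 602.2 -283.3] 82.2
n 158 fit [ 398.9 -197.4] r 23.0 minenc [ 400.  -197.6] 25.3
```

View pics/w2.png

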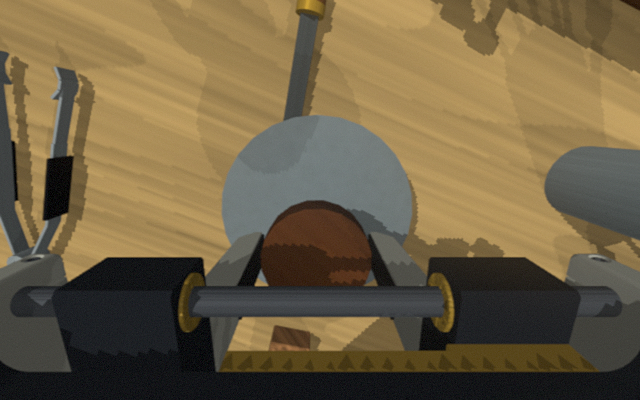

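```bash
python3 - <<'E'
from h import *
z=np.load("pics/w2.npz");ci={k:z[k] for k in("mtx","R","t")};w=cloud(z["d"],ci)
T=np.array([602.1,-281.2]);e=np.array([np.cos(.388),np.sin(.388)]);f=np.array([e[1],-e[0]])
for uv in((315,200),(262,250),(371,252)):
    q=plane(uv,149.5,ci)[:2]-T;print(uv,(q@e).round(1),(q@f).round(1),w[uv[1]+4,uv[0]])
E
```

```text
(315, 200) 35.4 -0.6 [ 630.19588978 -269.02481152  140.22034986]
(262, 250) 6.6 -30.2 [ 594.02923336 -251.50678818  148.57647532]
(371, 252) 5.3 30.6 [ 614.79450945 -310.15619472  145.20880812]
```

Emit:
{"method": "step_arm", "body": {
  "moves": "0.16 0.05 4 0 255;0.16 0.05 5.8 0 255;0.16 0.05 6.2 0 255;0.16 0.05 6.2 0 255;0.16 0.05 6.2 0 255"
}}

```text
t: 6.0
tcp_pos: [604.4, -282.5, 80.0]
orientation: [3.082, 0.604, 0.002]
ft_force: [1.2, 0.3, -0.6]
grip_width: 63.7
```

```bash
python3 - <<'E'
from h import *
s=state();print(s["tcp_pos"],s["ft_force"])
E
```

```text
[ 604.38630049 -282.49217093   80.02457702] [ 1.15714775  0.30004082 -0.57703262]
```

Emit:
{"method": "step_arm", "body": {
  "moves": "-0.05 -0.05 0.15 0 255;-0.05 -0.05 0.25 0 255;-0.05 -0.05 0.25 0 255"
}}

```text
t: 6.38
tcp_pos: [603.4, -282.2, 77.2]
orientation: [3.083, 0.604, 0.001]
ft_force: [-2.8, 2.1, 8.1]
grip_width: 63.5
```

Emit:
{"method": "step_arm", "body": {
  "moves": "0 0 0 0 60;0 0 0 0 0;0 0 0 0 0;0 0 0 0 0;0 0 -4 0 0;0 0 -8 0 0;0 0 -8 0 0"
}}

```text
t: 7.25
tcp_pos: [604.4, -282.6, 159.9]
orientation: [3.08, 0.603, 0.006]
ft_force: [0.8, 0.8, -0.3]
grip_width: 92.9
```

```bash
python3 - <<'E'
from h import *
p,d,ci=wl("w3");w=cloud(d,ci)
circ(w,(603,-281),40,80,92);circ(w,(603,-281),100,60,92)
goto(403,-196,120,0.387)
E
```

```text
n 4241 fit [ 602.4 -281.8] r 31.6 minenc [ 602.3 -281.8] 31.8
n 23141 fit [ 603.4 -280.8] r 79.7 minenc [ 603.2 -280.8] 80.2
shift cm [-15.34 -15.57   3.7 ] yaw -0.0 | now [ 603.7 -282.3  157.5] yaw0 0.387 tilt [ 0.002 -0.001 -1.   ] t 7.3
```

View pics/w3.png

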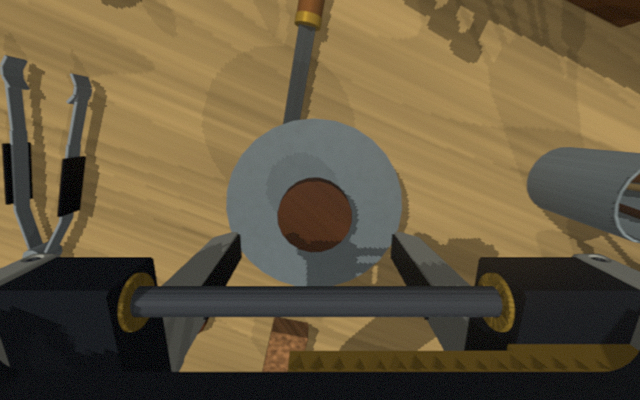

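Large disc is at (315,214) px, flat and 1.4 mm off the wheel's centre. Next is the small disc.

Emit:
{"method": "step_arm", "body": {
  "moves": "-15.5 -15.6 0 0 0;-15.5 -15.6 0 0 0;-15.5 -15.6 0 0 0;-15.5 -15.6 3.5 0 0;-15.5 -15.6 3.5 0 0;-15.5 -15.6 3.5 0 0"
}}

```text
t: 8.05
tcp_pos: [401.5, -196.4, 121.4]
orientation: [3.083, 0.604, 0.0]
ft_force: [-0.7, 0.3, 0.2]
grip_width: 92.8
```

```bash
python3 - <<'E'
from h import *
p,d,ci=wl("w4");w=cloud(d,ci)
circ(w,(401,-196),32,12,22);goto(401,-196,10.5,0.387)
E
```

```text
n 1743 fit [ 401.2 -195.3] r 22.5 minenc [ 401.  -195.4] 22.9
shift cm [-0.06 -0.08 11.13] yaw -0.0 | now [ 401.8 -196.5  121.8] yaw0 0.387 tilt [ 0. -0. -1.] t 8.1
```

View pics/w4.png

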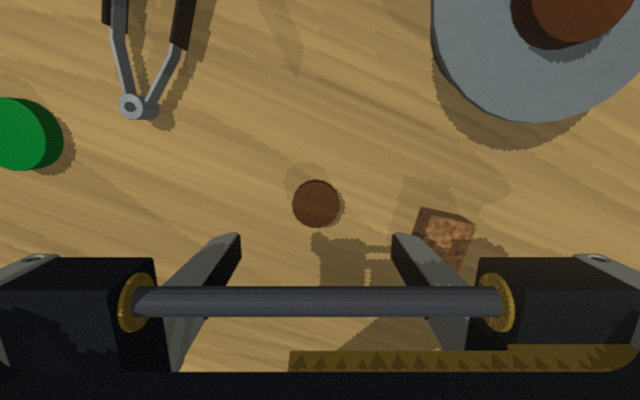

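Emit:
{"method": "step_arm", "body": {
  "moves": "0 -0.1 6 0 0;0 -0.1 10.2 0 0;0 -0.1 11 0 0;0 -0.1 11 0 0;0 -0.1 11 0 255;0 -0.1 11 0 255;0 -0.1 11 0 255;0 -0.1 11 0 255;0 -0.1 11 0 255;0 -0.1 11 0 255;0 -0.1 11 0 255;0 -0.1 11 0 255"
}}

```text
t: 9.6
tcp_pos: [400.5, -195.1, 11.2]
orientation: [3.083, 0.604, 0.0]
ft_force: [-0.8, 0.4, 1.6]
grip_width: 45.7
```

```bash
python3 - <<'E'
from h import *
goto(603,-281.5,150,0.387);print(state()["ft_force"],state()["grip_width"])
E
```

```text
shift cm [ 15.49  15.64 -13.88] yaw -0.0 | now [ 400.5 -195.1   11.2] yaw0 0.387 tilt [ 0. -0. -1.] t 9.6
[-0.76835516  0.37033095  1.56350315] 45.66822295939057
```

Emit:
{"method": "step_arm", "body": {
  "moves": "0 0 -6 0 255;0 0 -12 0 255;0 0 -15 0 255;15.4 15.7 -15 0 255;15.4 15.7 -15 0 255;15.4 15.7 -15 0 255;15.4 15.7 -15 0 255;15.4 15.7 -15 0 255;15.4 15.7 -15 0 255;15.4 15.7 -15 0 255"
}}

```text
t: 10.85
tcp_pos: [601.6, -282.2, 161.5]
orientation: [3.083, 0.604, 0.0]
ft_force: [0.1, -0.2, 0.2]
grip_width: 45.3
```

```bash
python3 - <<'E'
from h import *
p,d,ci=wl("w5");goto(602.8,-281.6,97.2,0.387)
crop(p,315,215,100,70,4,"w5c.png")
E
```

```text
shift cm [ 0.12 -0.02  6.45] yaw -0.0 | now [ 601.7 -282.2  161.7] yaw0 0.387 tilt [ 0.001 -0.    -1.   ] t 10.9
```

View pics/w5c.png

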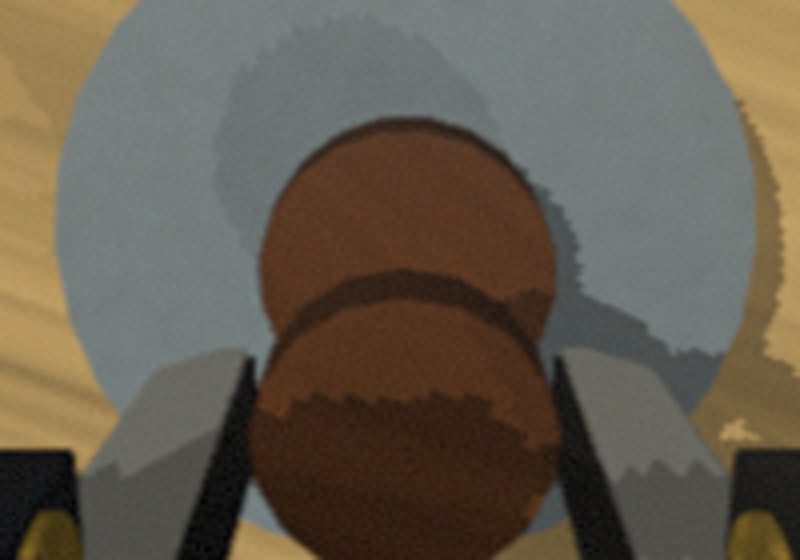

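```bash
python3 - <<'E'
from h import *
z=np.load("pics/w5.npz");ci={k:z[k] for k in("mtx","R","t")};w=cloud(z["d"],ci)
T=np.array([601.7,-282.2]);e=np.array([np.cos(.387),np.sin(.387)]);f=np.array([e[1],-e[0]])
for uv,h,r in(((316,220),166.5,23),((317,178),86,32)):
    q=plane(uv,h,ci)[:2]-T;print(uv,"centre rel tcp along x",(q@e-r).round(1),(q@f).round(1))
E
```

```text
(316, 220) centre rel tcp along x -0.2 -0.5
(317, 178) centre rel tcp along x -0.3 0.5
```

Emit:
{"method": "step_arm", "body": {
  "moves": "0.05 0.05 4 0 255;0.05 0.05 5.8 0 255;0.05 0.05 6.2 0 255;0.05 0.05 6.2 0 255;0.05 0.05 6.2 0 255"
}}

```text
t: 11.52
tcp_pos: [603.4, -282.9, 100.5]
orientation: [3.082, 0.604, 0.002]
ft_force: [-0.4, -0.9, 0.5]
grip_width: 45.3
```

Emit:
{"method": "step_arm", "body": {
  "moves": "-0.05 -0.05 0.15 0 255;-0.05 -0.05 0.25 0 255;-0.05 -0.05 0.25 0 255"
}}

```text
t: 11.9
tcp_pos: [602.4, -282.5, 97.2]
orientation: [3.083, 0.604, 0.001]
ft_force: [-2.5, 1.0, 4.6]
grip_width: 45.5
```

Emit:
{"method": "step_arm", "body": {
  "moves": "0 0 0 0 100;0 0 0 0 60;0 0 0 0 0;0 0 0 0 0;0 0 -4 0 0;0 0 -8 0 0;0 0 -8 0 0"
}}

```text
t: 12.78
tcp_pos: [603.4, -283.0, 180.4]
orientation: [3.08, 0.603, 0.006]
ft_force: [0.7, 0.4, 0.1]
grip_width: 92.9
```

```bash
python3 - <<'E'
from h import *
p,d,ci=wl("w6");w=cloud(d,ci)
circ(w,(603,-281),28,97,110);circ(w,(603,-281),40,80,92);circ(w,(603,-281),100,60,92)
goto(513,-7,160,0.14)
p,d=capture("side");cv2.imwrite("pics/side6.png",p[:,:,::-1])
crop(p,335,130,50,38,7,"s6.png")
E
```

```text
n 2122 fit [ 602.6 -281.5] r 22.6 minenc [ 602.5 -281.5] 22.9
n 1480 fit [ 602.4 -281.7] r 31.6 minenc [ 602.2 -281.8] 32.0
n 18112 fit [ 603.3 -280.9] r 79.7 minenc [ 603.1 -280.8] 80.2
shift cm [  2.08 -28.92   1.75] yaw 0.247 | now [ 602.7 -282.7  177.9] yaw0 0.387 tilt [ 0.002 -0.001 -1.   ] t 12.825
```

View pics/w6.png

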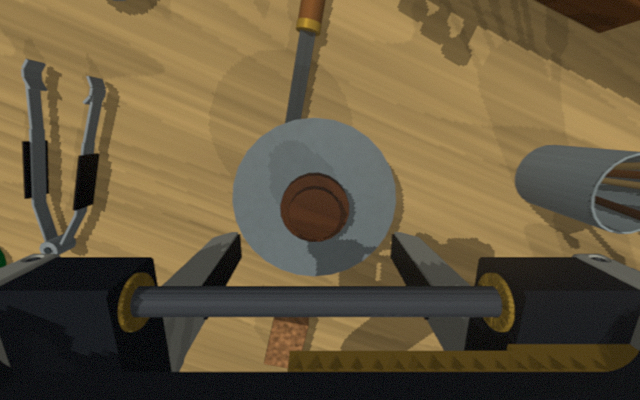

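Both discs are stacked at (316,210) px, 0.3 mm from each other and about 1 mm off the wheel's axis. Next, the tongs.

Emit:
{"method": "step_arm", "body": {
  "moves": "2.1 -28.9 0 0.247 0;2.1 -28.9 0 0.247 0;2.1 -28.9 0 0.247 0;2.1 -28.9 0 0.247 0;2.1 -28.9 1.7 0.247 0;2.1 -28.9 1.7 0.247 0;2.1 -28.9 1.7 0.247 0;2.1 -28.9 1.7 0.247 0"
}}

```text
t: 13.88
tcp_pos: [513.1, -7.8, 159.6]
orientation: [3.134, 0.218, -0.0]
ft_force: [0.7, 0.2, -0.2]
grip_width: 93.2
```

```bash
python3 - <<'E'
from h import *
p,d,ci=wl("w7");goto(513,-7,10,0.14)
E
```

```text
shift cm [ 1.000e-02 -8.000e-02  1.496e+01] yaw -0.002 | now [513.1  -7.8 159.6] yaw0 0.138 tilt [-0. -0. -1.] t 13.925
```

View pics/w7.png

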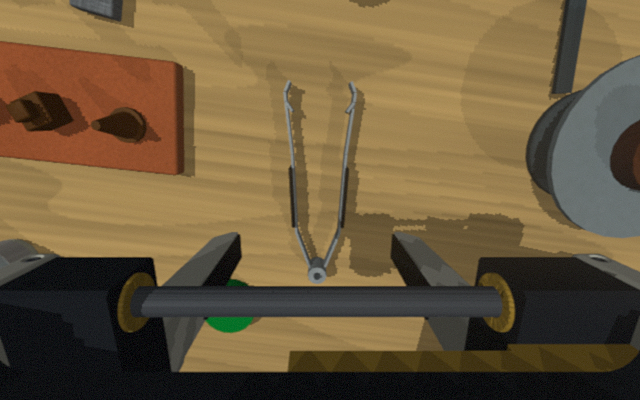

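```bash
python3 - <<'E'
from h import *
p=cv2.imread("pics/w7.png")[:,:,::-1];crop(p,320,130,60,70,5,"w7a.png");crop(p,320,235,60,55,6,"w7b.png")
E
```

```text
(no output)
```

View pics/w7a.png

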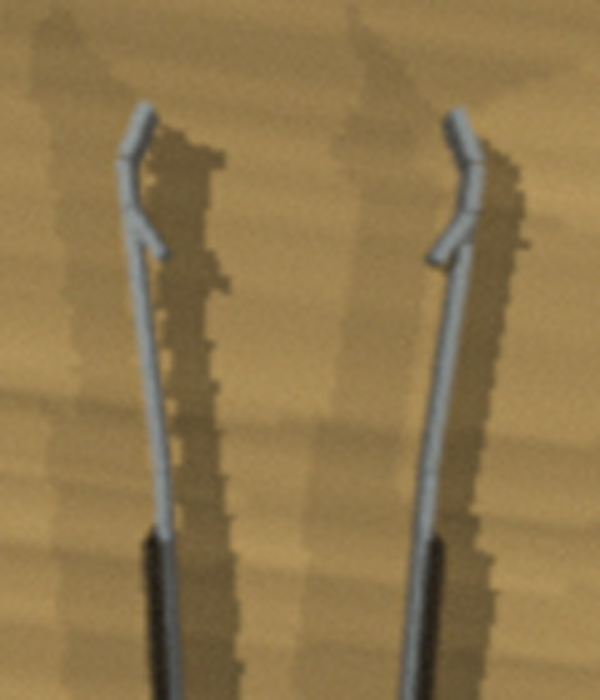

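View pics/w7b.png

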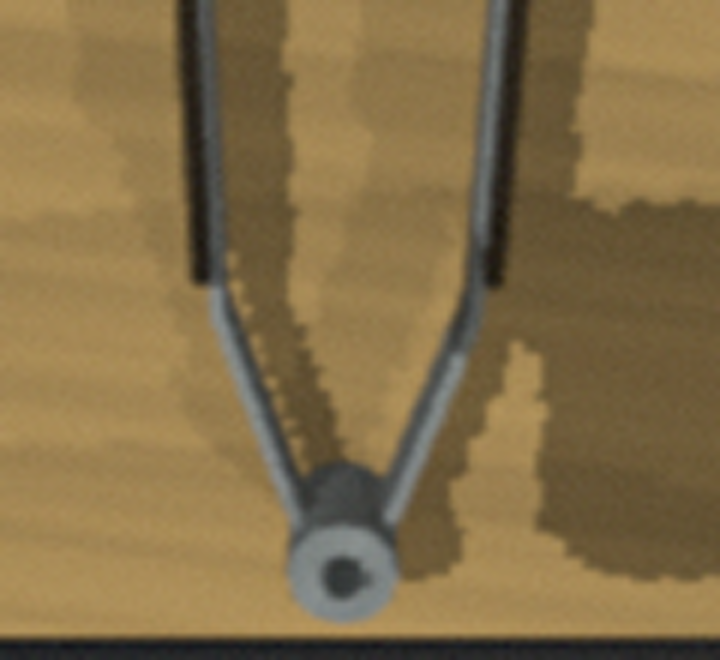

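```bash
python3 - <<'E'
from h import *
z=np.load("pics/w7.npz");ci={k:z[k] for k in("mtx","R","t")};w=cloud(z["d"],ci)
P=lambda u,v,h:plane((u,v),h,ci)[:2]
pv=P(317.2,276.2,28);rl=P(292.2,227.5,28);rr=P(343.3,227.7,28);fl=P(289,167.6,28);fr=P(348,167.6,28)
tl=P(290,81,24);tr=P(351,82,24)
print("pivot",pv,"rear",rl,rr,np.linalg.norm(rl-rr),"front",fl,fr,np.linalg.norm(fl-fr),"tips",tl,tr,np.linalg.norm(tl-tr))
for q in((rl+rr)/2,(fl+fr)/2,(tl+tr)/2):
    v=q-pv;print("dist",np.linalg.norm(v).round(1),"head",np.arctan2(v[1],v[0]).round(4))
h=np.mean([np.arctan2(*(q-pv)[::-1]) for q in((fl+fr)/2,(tl+tr)/2)])
g=((rl+rr)/2+(fl+fr)/2)/2;print("heading",h,"grip est",g,"from pivot",pv+90*np.array([np.cos(h),np.sin(h)]))
E
```

```text
pivot [424.2031052  -20.82461116] rear [477.68966389  13.49008922] [484.90374144 -40.34911185] 54.3203689869225 front [540.7245525   24.08752884] [548.85241808 -34.62724006] 59.274668161967014 tips [621.73297377  32.71466647] [628.77519565 -24.45796919] 57.60471471667264
dist 57.6 head 0.1288
dist 121.6 head 0.1283
dist 202.6 head 0.1235
heading 0.12588323120438863 grip est [513.04259398  -9.34968346] from pivot [513.49094992  -9.52501895]
```

Emit:
{"method": "step_arm", "body": {
  "moves": "0 0.16 6 0.011 0;0 0.16 12 0.011 0;0 0.16 14.4 0.011 0;0 0.16 14.9 0.011 0;0 0.16 14.9 0.011 0;0 0.16 14.9 0.011 118;0 0.16 14.9 0.011 118;0 0.16 14.9 0.011 118;0 0.16 14.9 0.011 118;0 0.16 14.9 0.011 118;0 0.16 14.9 0.011 118",
  "newtons": 40
}}

```text
t: 15.3
tcp_pos: [513.2, -8.5, 10.9]
orientation: [3.135, 0.202, 0.001]
ft_force: [-0.2, -1.6, 4.3]
grip_width: 50.5
```

Emit:
{"method": "step_arm", "body": {
  "moves": "0 0 -2 0 118;0 0 -4 0 118;0 0 -8 0 118;0 0 -10 0 118;0 0 -10 0 118"
}}

```text
t: 15.92
tcp_pos: [513.6, -8.5, 111.8]
orientation: [3.135, 0.202, 0.004]
ft_force: [0.5, -0.7, -2.4]
grip_width: 50.2
```

```bash
python3 - <<'E'
from h import *
p,d,ci=wl("w8");s=state();print(s["tcp_pos"],s["ft_force"],s["grip_width"])
p,d=capture("side");cv2.imwrite("pics/side8.png",p[:,:,::-1]);crop(p,310,190,80,60,5,"s8.png")
E
```

```text
[512.97157147  -8.4474274  110.30847135] [-0.04493545 -0.07556794 -2.3307675 ] 50.0721051356888
```

View pics/w8.png

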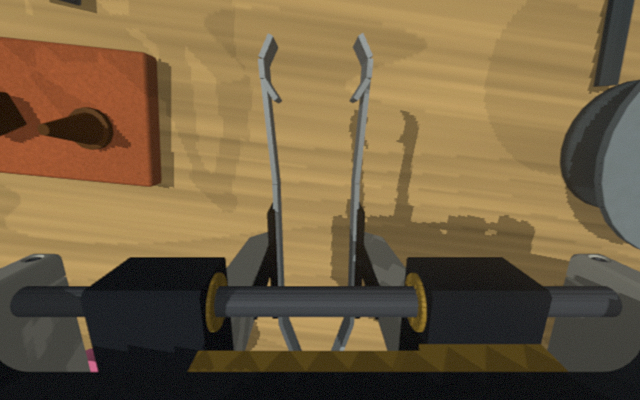

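View pics/s8.png

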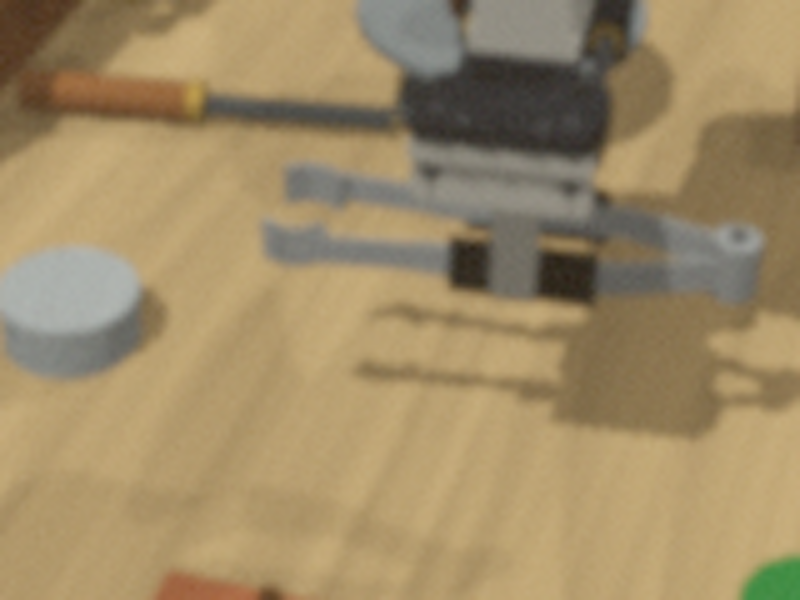

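```bash
python3 - <<'E'
from h import *
z=np.load("pics/w8.npz");ci={k:z[k] for k in("mtx","R","t")};w=cloud(z["d"],ci)
p=cv2.imread("pics/w8.png")[:,:,::-1];crop(p,316,80,65,60,6,"w8c.png")
T=np.array([513.2,-8.45,110.6]);h=.127;R=np.array([[np.cos(h),np.sin(h),0],[np.sin(h),-np.cos(h),0],[0,0,-1]]).T
loc=(w-T)@R
m=(w[...,2]>70)&(loc[...,0]>50)&(np.abs(loc[...,1])<40)
q=loc[m];print(len(q),q.min(0),q.max(0))
for a in range(50,116,6):
    k=q[(q[:,0]>a)&(q[:,0]<a+6)];L=k[k[:,1]<0];Rr=k[k[:,1]>0]
    print(a,len(k),L[:,1].min().round(1),L[:,1].max().round(1),Rr[:,1].min().round(1),Rr[:,1].max().round(1),"z top",np.percentile(T[2]-k[:,2],95).round(1))
E
```

```text
3055 [ 50.01198398 -27.71126227 -16.63792328] [114.03076818  24.98214042   7.20942718]
50 202 -24.5 -21.7 19.1 22.2 z top 122.8
56 199 -25.2 -22.2 19.5 22.6 z top 122.9
62 213 -25.5 -22.6 20.0 22.8 z top 122.8
68 213 -25.9 -23.0 20.4 23.4 z top 122.8
74 229 -26.4 -23.4 20.7 23.7 z top 122.9
80 250 -26.7 -20.5 18.0 23.9 z top 122.9
86 442 -27.5 -19.3 16.6 24.7 z top 125.8
92 285 -27.6 -22.6 19.8 24.9 z top 125.8
98 308 -27.7 -24.9 22.1 25.0 z top 126.0
104 452 -27.5 -22.0 19.2 24.8 z top 125.8
110 262 -24.7 -20.6 17.7 21.6 z top 125.8
```

View pics/w8c.png

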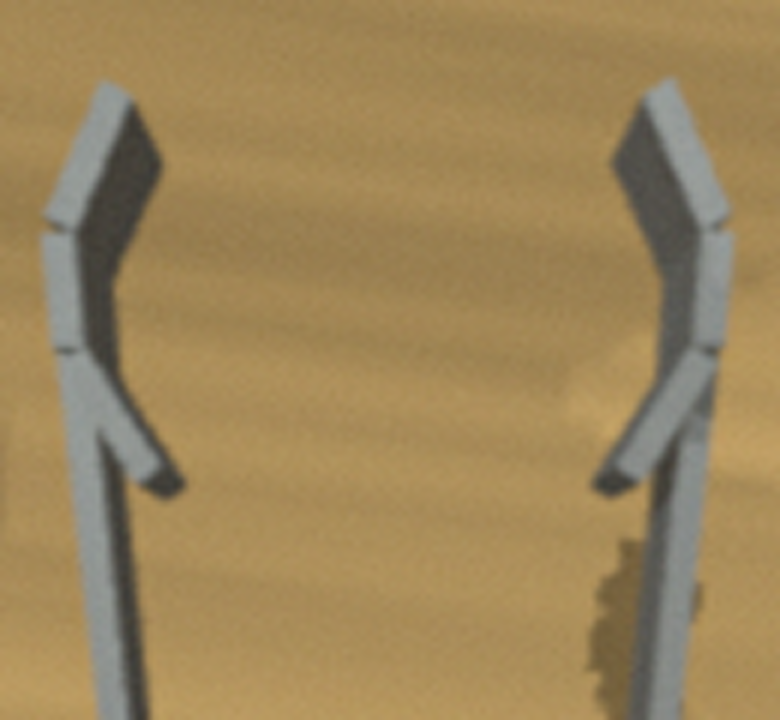

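```bash
python3 - <<'E'
from h import *
goto(466,370,130,-0.35)
E
```

```text
shift cm [  0.24 -38.13  -2.04] yaw 0.479 | now [512.6  -8.5 109.5] yaw0 0.129 tilt [-0.001  0.    -1.   ] t 16.025
```

Emit:
{"method": "step_arm", "body": {
  "moves": "0 -2 -1 0 118;0 -5 -2 0.05 118;0 -8.5 -2 0.1 118;0 -12 -2 0.15 118;0 -15.5 -2 0.2 118;0 -19 -2 0.25 118;0 -22.5 -2 0.3 118;0 -26 -2 0.34 118;0.1 -29.5 -2 0.38 118;0.1 -33 -2 0.42 118;0.2 -36 -2 0.45 118;0.2 -37.5 -2 0.48 118;0.2 -38.1 -2 0.48 118;0.2 -38.1 -2 0.48 118;0.2 -38.1 -2 0.48 118"
}}

```text
t: 17.9
tcp_pos: [466.1, 369.0, 130.3]
orientation: [3.093, -0.549, -0.0]
ft_force: [-0.7, -0.4, -0.8]
grip_width: 50.7
```

```bash
python3 - <<'E'
from h import *
goto(466,370,100,-0.35)
p,d,ci=wl("w9");w=cloud(d,ci);s=state();print(s["q"].round(2),s["grip_width"])
circ(w,(560,336),20,40,60);ext(w,(560,336),20,38,80)
crop(p,316,100,100,75,4,"w9c.png")
E
```

```text
shift cm [-0.04 -0.09  3.03] yaw -0.001 | now [466.1 369.  130.3] yaw0 -0.351 tilt [-0. -0. -1.] t 17.9
[ 0.63 -0.02  1.74 -0.    1.42  2.55] 50.21249896748705
n 478 fit [562.  336.1] r 14.7 minenc [562. 336.] 14.9
1264 mid [562.  336.1  54.7] ext [29.4 29.4 28. ] mean [560.9 336.4  60.8]
```

View pics/w9.png

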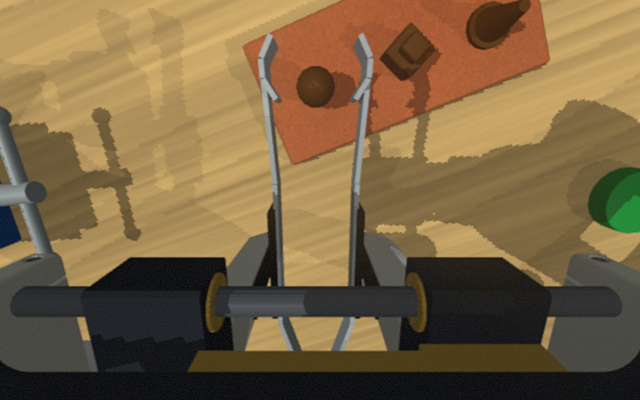

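View pics/w9c.png

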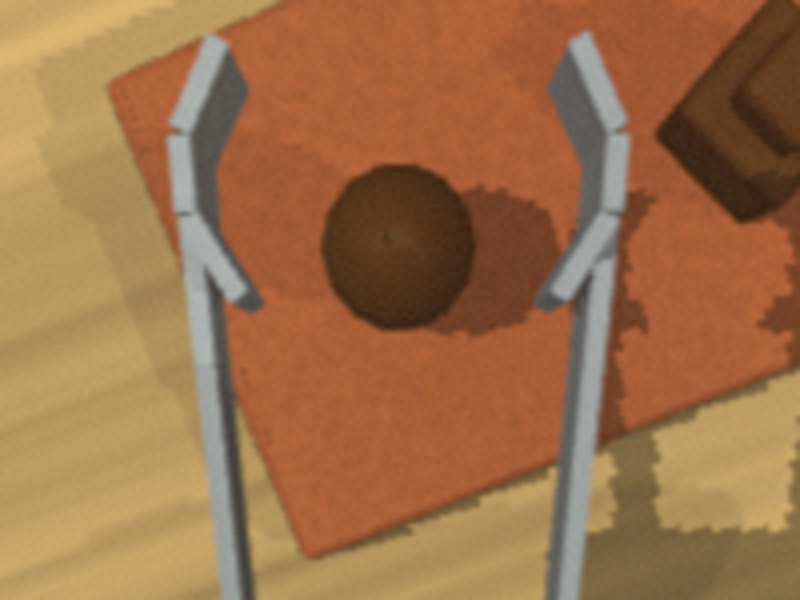

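Emit:
{"method": "step_arm", "body": {
  "moves": "0.13 -0.07 2 0 118;0.13 -0.07 4 0 118;0.13 -0.07 4.8 0 118;0.13 -0.07 4.8 0 118"
}}

```text
t: 18.45
tcp_pos: [467.2, 369.6, 81.6]
orientation: [3.092, -0.549, -0.002]
ft_force: [0.5, -0.3, -0.1]
grip_width: 50.6
```

```bash
cat >> h.py <<'E'
def jaws(w,s):
    R=Rn.from_rotvec(s["orientation"]).as_matrix();T=s["tcp_pos"];loc=(w-T)@R
    m=(w[...,2]>T[2]+3)&(loc[...,0]>82)&(np.abs(loc[...,1])<40)&(np.abs(loc[...,1])>18)
    q=loc[m];L=q[q[:,1]<0];Q=q[q[:,1]>0]
    print("jaws loc x",q[:,0].min().round(1),q[:,0].max().round(1),"y",L[:,1].min().round(1),Q[:,1].max().round(1),"mid",((L[:,1].min()+Q[:,1].max())/2).round(2),"top z",np.percentile(q[:,2]*-1+T[2],95).round(1),"tcp z",T[2].round(1))
    return loc
E
python3 - <<'E'
from h import *
s=state();p,d,ci=wl("w10");w=cloud(d,ci);loc=jaws(w,s);goto(466,370,41,-.35,s)
m=(np.abs(loc[...,1])<17)&(np.abs(loc[...,0]-100)<20)&(w[...,2]>40)&(w[...,2]<72);q=loc[m];print("acorn loc mid",((q.min(0)+q.max(0))/2).round(1),np.ptp(q,axis=0).round(1))
crop(p,316,80,100,75,4,"w10c.png");print(s["ft_force"])
p,d=capture("side");crop(p,255,290,80,60,5,"s10.png")
E
```

```text
jaws loc x 82.0 113.0 y -28.5 24.6 mid -1.99 top z 95.5 tcp z 81.6
shift cm [-0.12 -0.    4.06] yaw -0.001 | now [467.2 369.6  81.6] yaw0 -0.351 tilt [-0.001 -0.001 -1.   ] t 18.45
acorn loc mid [100.6  -1.1  27. ] [29.3 29.6 28.8]
[ 0.53247857 -0.26038054 -0.10850723]
```

View pics/w10c.png

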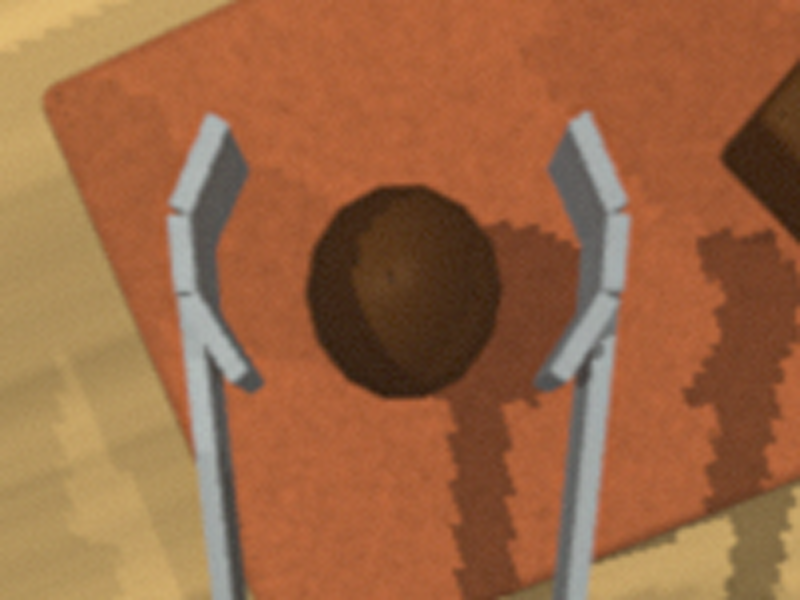

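View pics/s10.png

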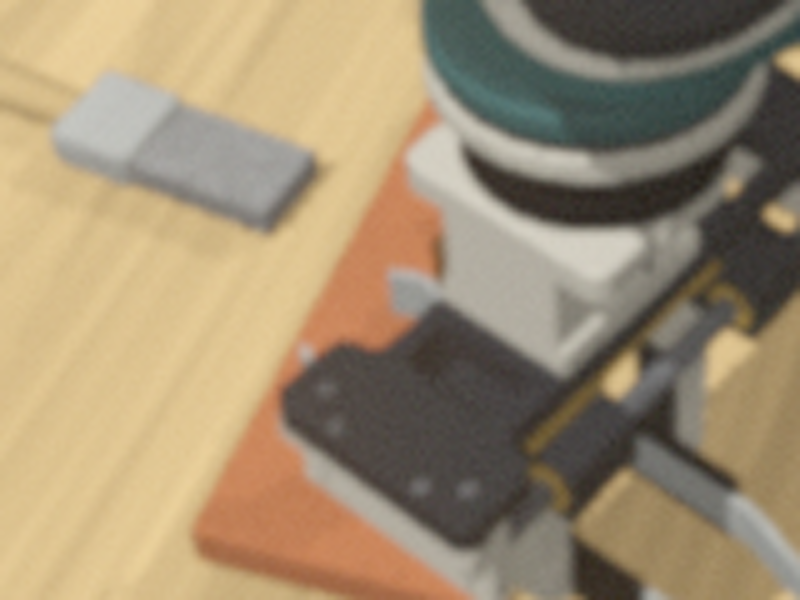

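Emit:
{"method": "step_arm", "body": {
  "moves": "0 0.03 1.2 0 118;0 0.03 2.4 0 118;0 0.03 3.5 0 118;0 0.03 4 0 118;0 0.03 4 0 118"
}}

```text
t: 19.18
tcp_pos: [467.3, 369.5, 42.2]
orientation: [3.093, -0.549, -0.001]
ft_force: [-0.3, 0.2, -1.3]
grip_width: 50.4
```

```bash
python3 - <<'E'
from h import *
s=state();p,d,ci=wl("w11");w=cloud(d,ci);loc=jaws(w,s);goto(466,370,41,-.35,s)
crop(p,316,80,100,75,4,"w11c.png");print(s["ft_force"])
E
```

```text
jaws loc x 82.0 113.0 y -28.2 24.4 mid -1.93 top z 56.0 tcp z 42.2
shift cm [-0.14 -0.    0.12] yaw -0.001 | now [467.3 369.5  42.2] yaw0 -0.351 tilt [-0.001 -0.    -1.   ] t 19.175
[-0.32740163  0.2218412  -1.28478171]
```

View pics/w11c.png

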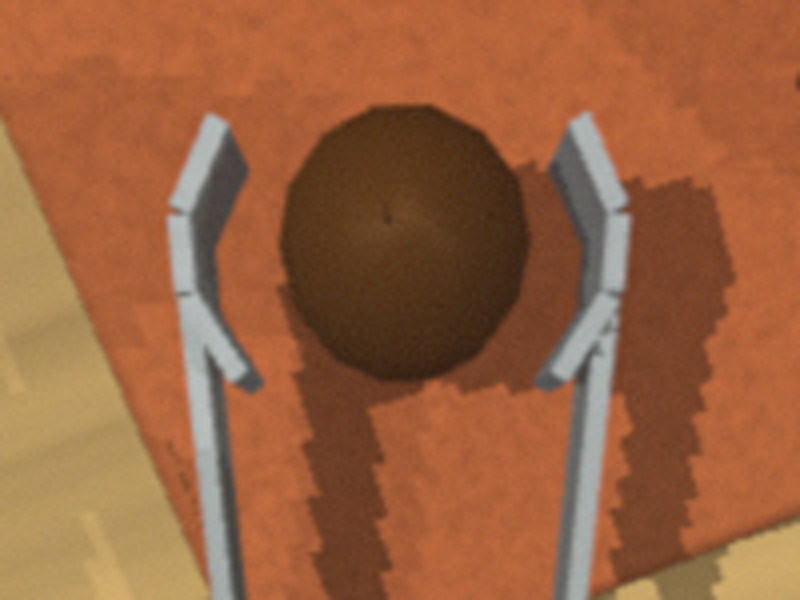

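Emit:
{"method": "step_arm", "body": {
  "moves": "0 0.05 0.1 0 125;0 0.05 0.1 0 132;0 0.05 0.1 0 138;0 0.05 0.1 0 145;0 0.05 0.1 0 160;0 0.05 0.1 0 255;0 0.05 0.1 0 255;0 0.05 0.1 0 255",
  "newtons": 45
}}

```text
t: 20.23
tcp_pos: [467.3, 369.1, 41.7]
orientation: [-3.093, 0.549, -0.0]
ft_force: [1.4, 0.5, 0.0]
grip_width: 41.3
```

Closed at 41.3 mm, which matches the expected 42. Next I'll lift slowly.

Emit:
{"method": "step_arm", "body": {
  "moves": "0 0 -0.5 0 255;0 0 -1.2 0 255;0 0 -2.5 0 255;0 0 -4 0 255;0 0 -5 0 255;0 0 -5 0 255;0 0 -5 0 255"
}}

```text
t: 21.1
tcp_pos: [467.0, 369.0, 91.3]
orientation: [3.093, -0.549, -0.001]
ft_force: [0.6, 1.3, -2.5]
grip_width: 41.3
```

```bash
python3 - <<'E'
from h import *
s=state();p,d,ci=wl("w12");w=cloud(d,ci);loc=jaws(w,s);goto(466,370,41,-.35,s)
crop(p,316,80,100,75,4,"w12c.png");print(s["ft_force"],s["grip_width"])
p,d=capture("scene");crop(p,395,290,80,60,5,"s12.png")
E
```

```text
Traceback (most recent call last):
  File "h.py", line 38, in jaws
    print("jaws loc x",q[:,0].min().round(1),q[:,0].max().round(1),"y",L[:,1].min().round(1),Q[:,1].max().round(1),"mid",((L[:,1].min()+Q[:,1].max())/2).round(2),"top z",np.percentile(q[:,2]*-1+T[2],95).round(1),"tcp z",T[2].round(1))
                                                                                             ~~~~~~~~~~^^
ValueError: zero-size array to reduction operation maximum which has no identity
```

```bash
python3 - <<'E'
from h import *
s=state();p,d,ci=wl("w12");goto(466,370,41,-.35,s)
crop(p,316,80,100,75,4,"w12c.png");print(s["ft_force"],s["grip_width"])
p,d=capture("scene");crop(p,395,290,80,60,5,"s12.png")
E
```

```text
shift cm [-0.13 -0.07  5.01] yaw -0.001 | now [467.  368.9  91.1] yaw0 -0.351 tilt [-0.001 -0.    -1.   ] t 21.15
[-0.60890024  0.47935268 -1.95560791] 41.315650520803196
```

View pics/w12c.png

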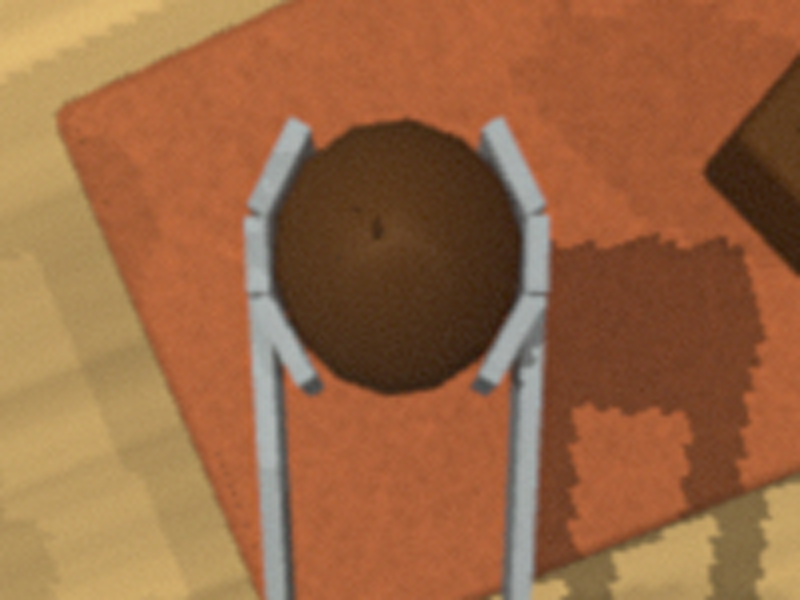

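View pics/s12.png

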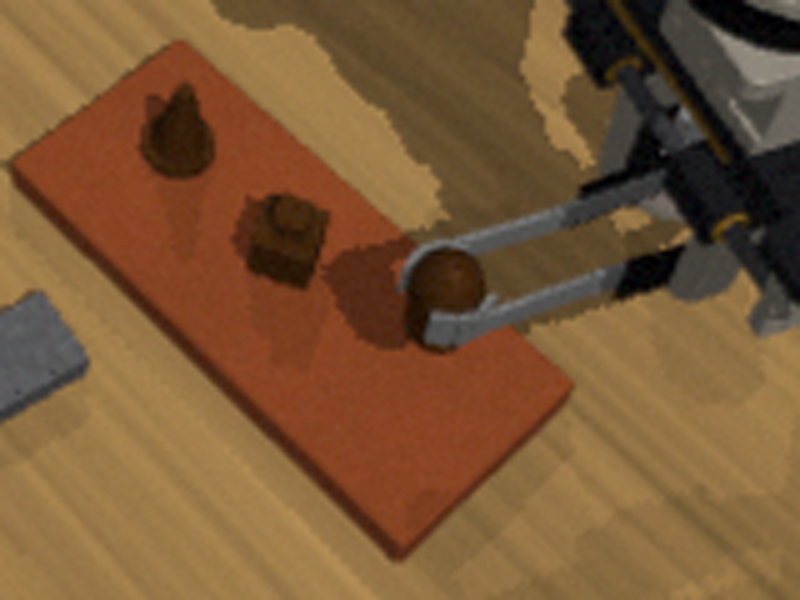

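Emit:
{"method": "step_arm", "body": {
  "moves": "0 0 -2 0 255;0 0 -4.5 0 255;0 0 -6.5 0 255;0.4 1 -7.4 0 255;1.3 3 -7.4 0 255;2.7 6 -7.4 0 255;4 9 -7.4 0 255;5.3 12 -7.4 0 255;6.6 15 -7.4 0 255;8 18 -7.4 0 255;9.3 21 -7.4 0 255;10.6 24 -7.4 0 255;12 27 -7.4 0 255;13.3 30 -7.4 0 255;14.6 33 -7.4 0 255;16 36 -7.4 0 255;17.3 39 -7.4 0 255;18.6 42 -7.4 0 255;19.9 44.9 -7.4 0 255;19.9 44.9 -7.4 0 255"
}}

```text
t: 23.75
tcp_pos: [498.3, -123.3, 164.5]
orientation: [3.092, -0.553, -0.003]
ft_force: [-0.2, 0.2, -1.6]
grip_width: 41.3
```

```bash
python3 - <<'E'
from h import *
goto(508.2,-247,165,-.35);s=state();print(s["ft_force"],s["grip_width"])
E
```

```text
shift cm [ 5.21 11.26 -0.05] yaw -0.004 | now [ 498.3 -123.3  164.5] yaw0 -0.354 tilt [-0.002 -0.    -1.   ] t 23.75
[-0.16042032  0.21496637 -1.63841797] 41.30486300951804
```

Emit:
{"method": "step_arm", "body": {
  "moves": "0.6 1.3 0 0 255;1.8 4 0 0 255;3.2 7 0 0 255;4.4 9.6 0 0 255;5.1 11 0 0 255;5.2 11.3 0 0 255;5.2 11.3 0 0 255;5.2 11.3 0 0 255"
}}

```text
t: 24.75
tcp_pos: [509.6, -244.2, 165.7]
orientation: [-3.093, 0.548, -0.0]
ft_force: [-0.3, -0.7, -2.0]
grip_width: 41.4
```

```bash
python3 - <<'E'
from h import *
s=state();p,d,ci=wl("w13");goto(508.2,-247,145,-.35,s);print(s["ft_force"],s["grip_width"])
w=cloud(d,ci);R=Rn.from_rotvec(s["orientation"]).as_matrix();loc=(w-s["tcp_pos"])@R
m=(np.abs(loc[...,1])<20)&(np.abs(loc[...,0]-100)<25)&(w[...,2]>150);q=w[m];print("held mid",((q.min(0)+q.max(0))/2).round(1),"top",q[:,2].max())
circ(w,(603,-281),100,60,72)
crop(p,316,100,100,75,4,"w13c.png")
p,d=capture("side");crop(p,335,120,80,60,5,"s13.png")
E
```

```text
shift cm [-0.04  0.31  2.07] yaw -0.0 | now [ 509.6 -244.2  165.7] yaw0 -0.35 tilt [ 0.  0. -1.] t 24.75
[-0.31457668 -0.742636   -1.99982211] 41.36750686258718
held mid [ 597.7 -272.9  174.9] top 192.03190220811805
n 21407 fit [ 603.1 -280.9] r 79.4 minenc [ 603.6 -280.9] 80.2
```

View pics/w13c.png

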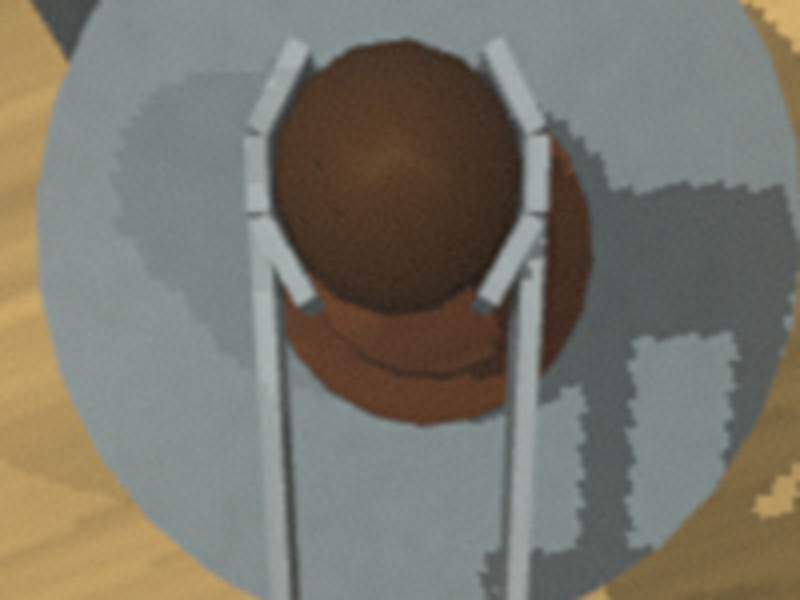

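View pics/s13.png

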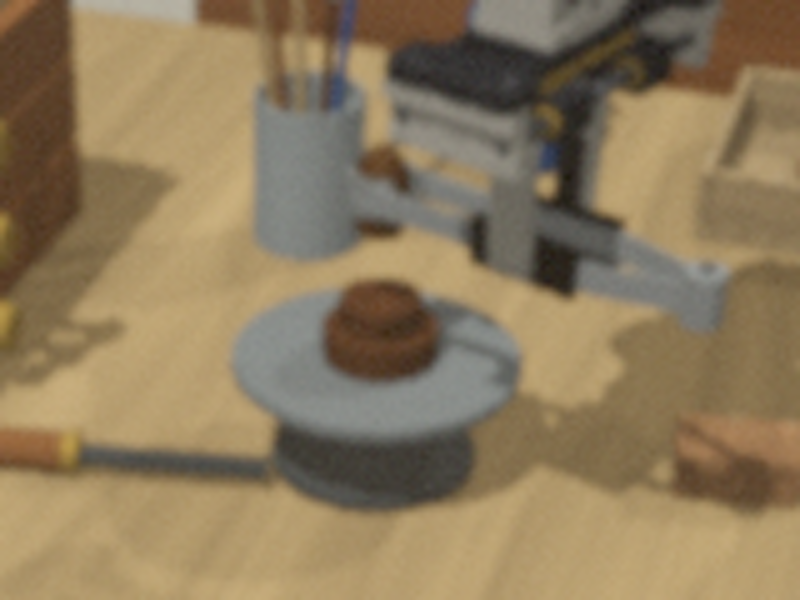

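Emit:
{"method": "step_arm", "body": {
  "moves": "-0.1 0.3 0.6 0 255;-0.1 0.35 1.2 0 255;-0.1 0.35 1.8 0 255;-0.1 0.35 2.1 0 255;-0.1 0.35 2.1 0 255;-0.1 0.35 2.1 0 255;-0.1 0.35 2.1 0 255;-0.1 0.35 2.1 0 255;-0.1 0.35 2.1 0 255"
}}

```text
t: 25.98
tcp_pos: [507.4, -247.9, 144.7]
orientation: [3.093, -0.549, 0.0]
ft_force: [0.6, 0.1, -3.4]
grip_width: 41.7
```

```bash
python3 - <<'E'
from h import *
s=state();p,d,ci=wl("w14");goto(508.2,-247,145,-.35,s);print(s["ft_force"],s["grip_width"],s["joint_vel"].round(3))
w=cloud(d,ci);R=Rn.from_rotvec(s["orientation"]).as_matrix();loc=(w-s["tcp_pos"])@R
m=(np.abs(loc[...,1])<13)&(np.abs(loc[...,0]-100)<22)&(w[...,2]>138);q=w[m];print("held mid",((q.min(0)+q.max(0))/2).round(1),np.ptp(q,axis=0),"top",q[:,2].max())
circ(w,(603,-281),100,60,72)
crop(p,316,100,100,75,4,"w14c.png")
for n,u,v in(("side",335,120),("scene",235,140)):
    p,d=capture(n);crop(p,u,v,80,60,5,n+"14.png");W=cloud(d,camera_info(n))
    m=(np.hypot(W[...,0]-603,W[...,1]+281)<15)&(W[...,2]>155)&(W[...,2]<180);q=W[m]
    if len(q):print(n,((q.min(0)+q.max(0))/2).round(1),"top",q[:,2].max())
E
```

```text
shift cm [ 0.04 -0.11 -0.03] yaw -0.001 | now [ 507.4 -247.9  144.7] yaw0 -0.351 tilt [ 0. -0. -1.] t 25.975
[ 0.61663037  0.07759991 -3.44486698] 41.70483569621281 [-0.001  0.001  0.001  0.    -0.     0.002]
held mid [ 596.6 -280.9  154.7] [40.61048996 31.96648073 33.05632133] top 171.25571433333963
n 24970 fit [ 602.5 -280.6] r 79.1 minenc [ 603.5 -280.8] 80.3
side [ 601.4 -277.3  162.8] top 170.22849165457254
scene [ 602.  -280.2  162.4] top 169.80136444891502
```

View pics/w14c.png

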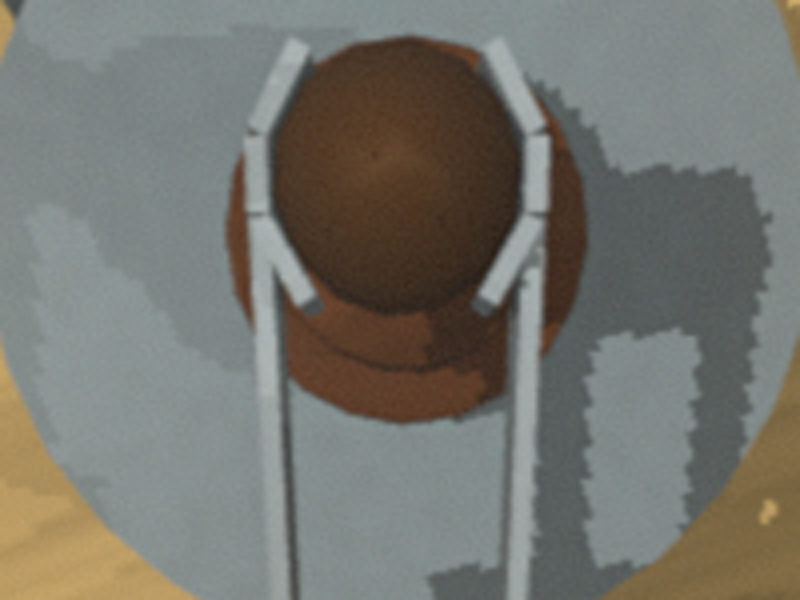

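View pics/side14.png

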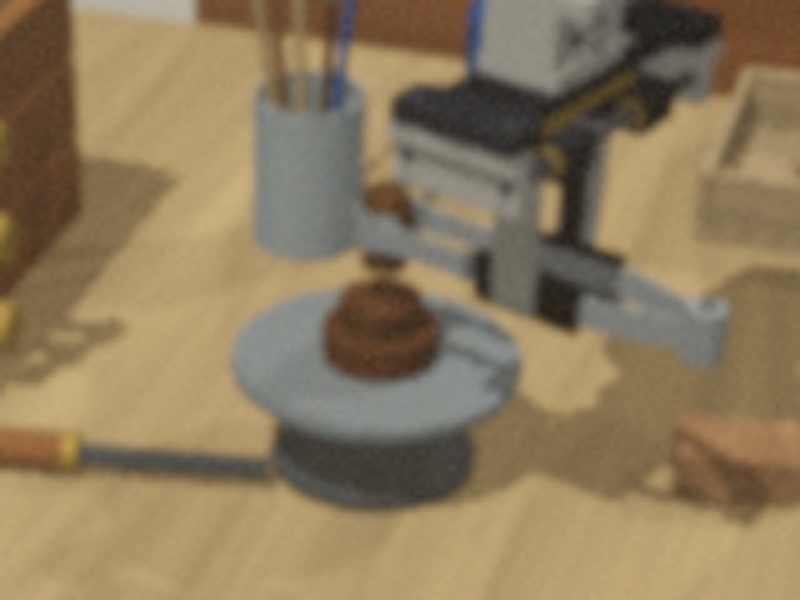

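View pics/scene14.png

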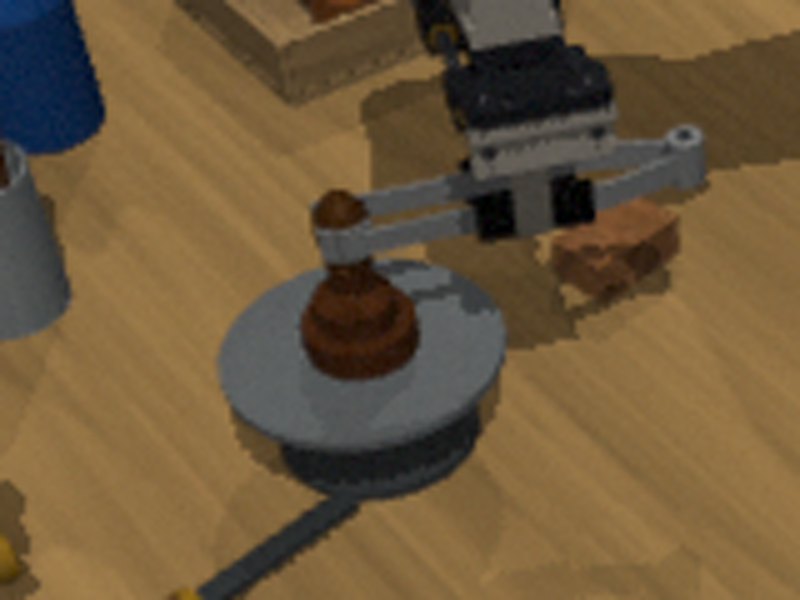

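Acorn is upright, its foot about 21 mm above the small disc and within about 3 mm of its axis, and the arm is still. I'm handing in.

```bash
python3 - <<'E'
from station import sign_off
print(sign_off())
E
```

```text
the job is handed in; nothing more can be done
None
```

The job is handed in at about 26 s of the 64 s allowed, with the acorn held still and upright in the tongs above the finished plinth. `sign_off()` gives no verdict, so the results below are my own last checks.

**What I did:** I set the large disc on the wheel, then the small disc on top, lowering each until it touched before letting go. I took the tongs by their sleeves, lowered them over the acorn from above and closed them on its band; the grip closed to 41.3 mm, where 42 was expected. Then I lifted the acorn off the board and carried it to the wheel.

**Last checks:**
- **Plinth:** measured before the carry, the small disc was 0.3 mm from the large disc's centre, and the large disc about 1.4 mm from the wheel's. In the final pictures it still looks centred and flat.
- **Acorn:** its tip is at about 170–171 mm, so its foot is about 21 mm above the small disc. It is within about 3 mm of the disc's axis; the side camera read about 4 mm.
- **Hold:** the joints were still and the grip was at 41.7 mm. There is a visible gap above the small disc in the side picture.

**Failed or disagreed:**
- **Camera disagreement:** the cameras differed by 2–4 mm. The wrist camera showed the tongs about 1–2 mm to one side.
- **Final wrist reading:** one automatic reading put the acorn about 6 mm off in x because it included parts of the jaws. I did not use it.
- **Script error:** one jaw-measuring script stopped with an error after the grip closed, without affecting the arm.
- **Bystanders:** I saw none moved, but did not measure them again at the end.

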